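Clear the rolling mat and turn the sampling tube port-up

TASK

The flat scraper has been left lying on the green mat in the way of the sampling tube: first put it away by sliding its blade fully home into the slot of the low grey-and-blue holder. Then roll the tube along the mat, away from the end it lies near and without picking it up, until its orange port faces straight up, and leave it lying there at rest on the mat. Do not shift or knock over the beaker or the brown dropper bottle.

Things in the scene. Friction and masses are not known exactly. Their poses are not given: they have to be found in the camera images.
- mat: Green rolling mat fixed to the bench, 240 mm (x) by 300 (y), top 4 above the bench; a black lip 8 wide along each y end stands 5 above the mat. Origin: centre of the underside; z up; y along the rolling lane. The tube starts near the -y end and rolls towards +y. Yawed; left or right of the robot.
- tube: White closed tube with blue end bands, diameter 50 mm, length 150, about 280 g, lying across the mat. Origin: its centre (29 above the bench). z axis: the cylinder's axis, along the mat's x. x axis: from the centre to the orange port, a flush disc 22 wide halfway along, on an orange stripe; an orange bar on each end face points its way. It needs 150 to 260 degrees of rolling to the mat's +y.
- scraper: Flat scraper lying on the mat: a steel blade 90 mm long, 46 mm wide, 3 mm thick and a red handle 90 mm long, 22 mm wide, 16 mm thick, undersides flush. Origin: underside, middle of the width, where blade and handle meet. x axis towards the blade's tip, z up. 0.12 kg; it balances 21 mm in front of the origin, in the blade.
- scraper_tip (a point): Middle of the blade's front edge, 90 mm in front of the scraper's origin, half-way up the 3 mm thickness.
- scraper_grip (a point): A good place to grip the scraper: on the handle, 30 mm behind its origin and 10 mm above its underside; grip across the 22 mm width.
- holder: Fixed grey holder with blue top, 104 mm long (x), 76 wide, 48 high. Level slot 56 wide, 10 high runs in from the -x face: floor 30 above the bench, 96 deep, a 20 wide gap along its roof (the handle stays out). Origin: underside, 50 behind the mouth. x: from mouth to back wall; the blade goes in along +x until the handle's shoulder meets the face. Yawed; left or right of the robot.
- slot_mouth (a point): Centre of the slot's mouth: 50 mm in front (-x) of the holder's origin, 35 mm above the bench.
- beaker: Glass beaker, 72 mm wide and 85 mm high, standing on the right, nearer the robot than the work; origin under its centre. Leave alone.
- dropper: Small brown dropper bottle, 36 mm wide and 75 mm high, standing nearer the robot than mat and holder; origin under its centre. Leave alone.
Mind the look-alikes: they are no part of the job. There is more than one size of the scraper; the job needs the largest.

How it is judged:
On the way, in this order (a step that is already met when the one before it is completed fails the run):
1. the scraper's blade is home in the holder's slot (x of scraper_tip in the frame of holder above 0.025 m and z of scraper_tip in the frame of holder between 0.028 and 0.043 m and y of scraper_tip in the frame of holder between -0.03 and 0.03 m and angle between the x axis of scraper and the x axis of holder, either way round below 0.25 rad), for 0.2 s.
2. the tube has been rolled along the mat until its port faces up (angle between tube's own x axis and vertical below 0.26 rad and y of tube in the frame of mat between -0.075 and 0.14 m and x of tube in the frame of mat between -0.08 and 0.08 m and height (world z) of tube below 0.036 m), for 0.2 s.
At the end, for the whole second after the job is handed in: The scraper's blade lies in the holder's slot, in line within 0.25 rad, its tip within 15 mm of home; the tube lies at rest on the mat, rolled at least 15 mm on from its start (mat y above -75 mm), its orange port within 0.26 rad (15 degrees) of straight up (all of step 1 and all of step 2 and linear speed of each of tube, scraper below 0.02 m/s and angular speed of tube below 0.3 rad/s); the robot touches nothing.
It fails at once if the tube is picked up (its centre more than 50 mm above the bench; it lies at 29 mm) (height (world z) of tube above 0.05 m).
It fails at once if the beaker is shifted by more than 40 mm or knocked over (distance of beaker from where it was at the start of the episode above 0.04 m or angle between beaker's own z axis and vertical above 0.6 rad).
It fails at once if the dropper is shifted by more than 40 mm or knocked over (distance of dropper from where it was at the start of the episode above 0.04 m or angle between dropper's own z axis and vertical above 0.6 rad).
It also fails if it takes over 64 s, if anything falls off the work surface, if the arm or the gripper's body presses on something with over 40 N, if the wrist force passes 120 N, or if a joint passes its speed limit or range.

ROBOT

A 6-joint arm with a two-finger parallel gripper is mounted at the origin on the work surface. World frame = base frame: x ahead of the robot, y to its left, z up, the work surface at z = 0. Lengths are in m, angles in rad, forces in N, time in s.
With the tool pointing down it reaches from about 0.3 to 0.875 m from the base axis. Payload 6.4 kg.
Tool frame: the origin (TCP) lies midway between the tips of the shut fingers; the grasp point (between the pads) lies 19 mm behind it; z points along the fingers, y is the line along which they close (so a half turn about z gives the same grasp; the last joint's range is limited). The gripper opens to 85 mm and grips with 20 to 120 N. Pads are 22 mm wide; open, the fingers measure 114 mm over their backs; the gripper's body (76 mm by 85 mm) begins 54 mm behind the grasp point. The pads swing forward as they close: fully open they stand 13 mm farther back than shut.
Start: joints at [1.05, 0.181, 1.607, -0, 1.354, -0.206], TCP at [0.178, 0.547, 0.231] pointing down, gripper open.
Joint ranges: [-2.99, 2.99], [-0.89, 2.07], [0.3, 2.58], [-1.14, 4.28], [0, 2.63], [-3.12, 3.12]. Speed limits (rad/s): [2.57, 2.57, 3.01, 3.14, 3.14, 3.14].

INTERFACE

Orientations are given as a unit quaternion [w, x, y, z].
In Python, from bench import * gives the robot as it stands.
- The arm moves only by the tool play_rows, never from a script. Its argument "plan" is a list of rows, each a list of 3 entries, a list of its own where there are three numbers: the finger opening in mm, from 0 to 85.4, then the shift along the tool's x, y, z normalised to -1 to 1, where 1 is 40 cm, then the turn about the tool's z normalised to -1 to 1, where 1 is pi rad. A call has 1 to 10 rows; each row is the pose to reach, as a shift and turn from the pose commanded when the call began, along the tool's axes at that moment, turning the shorter way round; what a row does not reach only later rows make up. A row lasts 1/10 s, in which the tool goes at most 50 mm and 8.59 degrees, less where a joint would pass 70% of its speed; a pose out of reach is approached as far as the arm can. A call with a number of a shift or a turn outside -1 to 1 is refused whole. A call with a gripper value outside its range is refused whole. The fingers move at their own pace and stop on an object; the grip force is fixed at half the most. Time passes only in rows, so rows that repeat a pose let the fingers close. It gives the time, the measured TCP pose, the force, the opening and the grip force at its end, in the units of the state.
- get_obs(): the state, without advancing time (a new reading comes with each control period).
- camera(name): name is "side" or "top"; returns a dict with "image" (384x512x3 uint8, red, green, blue), "range_z" (384x512 float32, m along the optical axis (not along the pixel's ray), 0 where there is no reading), "intrinsics" (3x3 intrinsics, pixels), "k1" (the pictures are not rectified: a ray, as slopes to the right and down, at radius r is drawn at 1 + k1 r^2 times it, then the intrinsics apply), "rvec" (rotation vector, rad) and "tvec" (3), from world to camera coordinates, as OpenCV has them. Camera axes: x right, y down, z forward; pixel columns grow to the right and rows downward; lengths in m; the calibration is good to about 2 mm. A picture is of the moment at which its call begins.
- hand_in(): hands the job in; it is judged then, once.
Trained networks look in a picture, given as the dict that the camera call returned (one of the last four; its "shot" number tells which), for a name from the list of things; names that differ only in an ending like _2 or _b are one class to them, and where a whole thing is asked for, a point or a joint stands for the part that bears it (a point fixed in the world has none). Each returns a list of dicts, best first, with "conf" (0 to 1); they miss things now and then, are a little off and sometimes report something else, mostly with a low value. They report only what shows in the picture. A call takes as long as a camera call. They do not tell look-alikes from the thing itself.
- search_frame(picture, label): "rect" ([centre column, centre row, width, height] in pixels, round what is visible of it).
- masks_of(picture, label): "mask" (384x512 bool, what is visible of it) and "rect" ([centre column, centre row, width, height] in pixels, round what is visible of it).
The state is a dict: "time_s": time; "q": joint angles; "dq": joint speeds; "joint_efforts": joint torques, N m; "eef_pos": TCP position; "eef_rot": TCP orientation; "wrist_force": force on the tool from outside, world axes, zero at the start; "torque": the same for the moment, N m; "opening": opening from 0.0 (shut) to 1.0 (fully open); "grasp_force": force on a finger pad.
Only numpy, scipy, OpenCV 4.12 (cv2) and the standard library are available. Lean on these libraries where they do the work, as an engineer would, in place of code of your own. Each camera call takes 0.05 s, during which the arm holds its last target. There are 200 camera calls.

## Working session

There is one attempt and no reset: what is moved stays moved. The work goes in short steps, Python scripts to look and compute and a tool call to move; the robot and the scene stay as the last step left them, time stands still between calls to the robot, and variables do not carry over. Pictures are saved under pics/ and viewed, at most 10 in all, crops included, and the job is handed in when it is done.

Besides the shell and the picture viewer there is one more tool, called after "Request:" by a JSON object that holds its "fn" and its "kwargs". play_rows: Moves the arm, as the interface text tells. Its arguments: {"type":"object","properties":{"plan":{"type":"array","items":{"type":"array"}}},"required":["plan"]}

```bash
mkdir -p pics; cat > h.py <<'E'
import numpy as np, cv2
from bench import *
def save(c,n): cv2.imwrite('pics/'+n+'.png',cv2.cvtColor(c['image'],cv2.COLOR_RGB2BGR))
def cloud(c):
    K=np.array(c['intrinsics']);k=c['k1'];z=c['range_z']
    v,u=np.mgrid[:384,:512]
    a=(u-K[0,2])/K[0,0];b=(v-K[1,2])/K[1,1];a0,b0=a,b
    for _ in range(8):
        f=1+k*(a*a+b*b);a=a0/f;b=b0/f
    P=np.stack([a*z,b*z,z],-1)
    R=cv2.Rodrigues(np.array(c['rvec'],float))[0]
    return (P-np.array(c['tvec']).ravel())@R   # world
def proj(c,X):
    K=np.array(c['intrinsics']);R=cv2.Rodrigues(np.array(c['rvec'],float))[0]
    p=np.atleast_2d(X)@R.T+np.array(c['tvec']).ravel()
    a=p[:,:2]/p[:,2:];a=a*(1+c['k1']*(a**2).sum(1,keepdims=True))
    return a*[K[0,0],K[1,1]]+[K[0,2],K[1,2]]
E
python3 - <<'E'
from h import *
o=get_obs();print(o['time_s'],o['eef_pos'],o['eef_rot'])
for n in('top','side'):
    c=camera(n);save(c,n+'0');W=cloud(c)
    print(n,'cam',(-cv2.Rodrigues(np.array(c['rvec'],float))[0].T@np.array(c['tvec']).ravel()).round(3))
    for l in('mat','tube','scraper','holder','beaker','dropper'):
        for d in masks_of(c,l)[:4]:
            m=d['mask']&(c['range_z']>0);p=W[m]
            print(l,round(d['conf'],2),np.round(d['rect']),m.sum(),np.median(p,0).round(3) if len(p) else '',p[:,2].max().round(3) if len(p) else '')
E
```

```text
0.0 [0.17773587 0.54626446 0.23039556] [-3.09796052e-04  1.56764774e-01  9.87635596e-01 -7.99546928e-04]
top cam [ 0.321 -0.013  1.009]
mat 0.84 [163. 174. 133. 104.] 8446 [0.602 0.196 0.005] 0.055
tube 0.97 [197. 175.  28.  59.] 1178 [0.582 0.101 0.051] 0.06
scraper 0.93 [146. 170.  36.  67.] 919 [0.633 0.244 0.009] 0.026
scraper 0.81 [143. 277.  46.  52.] 688 [0.362 0.249 0.004] 0.019
scraper 0.71 [289. 268.  50.  51.] 687 [ 0.323 -0.115  0.003] 0.019
holder 0.58 [305. 151.  40.  51.] 1458 [ 0.626 -0.171  0.046] 0.053
beaker 0.88 [387. 242.  34.  30.] 967 [ 0.376 -0.348  0.041] 0.088
beaker 0.47 [145. 170.  39.  67.] 954 [0.634 0.244 0.009] 0.026
beaker 0.28 [197. 176.  28.  60.] 1183 [0.581 0.101 0.051] 0.06
dropper 0.48 [235. 241.  16.  12.] 201 [0.411 0.024 0.051] 0.078
side cam [ 0.031 -0.649  0.614]
mat 0.61 [240. 149. 128.  73.] 3713 [0.586 0.193 0.005] 0.055
tube 0.65 [249. 156.  66.  39.] 1380 [0.577 0.088 0.043] 0.058
scraper 0.81 [132. 172.  60.  11.] 457 [0.349 0.256 0.003] 0.015
scraper 0.77 [225. 135.  63.  14.] 487 [0.618 0.244 0.009] 0.024
scraper 0.56 [211. 260.  34.  54.] 881 [ 0.323 -0.119  0.003] 0.016
holder 0.63 [347. 205.  56.  54.] 2053 [ 0.615 -0.185  0.042] 0.052
dropper 0.9 [206. 195.  22.  34.] 502 [0.409 0.015 0.041] 0.078
dropper 0.74 [238. 151. 128.  78.] 3784 [0.586 0.192 0.005] 0.053
dropper 0.48 [223. 136.  66.  19.] 607 [0.608 0.247 0.009] 0.024
```

```bash
python3 - <<'E'
import cv2
a=cv2.imread('pics/top0.png')[80:310,80:420];cv2.imwrite('pics/t0z.png',cv2.resize(a,None,fx=2.3,fy=2.3,interpolation=2))
a=cv2.imread('pics/side0.png')[90:300,90:410];cv2.imwrite('pics/s0z.png',cv2.resize(a,None,fx=2.5,fy=2.5,interpolation=2))
E
```

```text
(no output)
```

View pics/t0z.png

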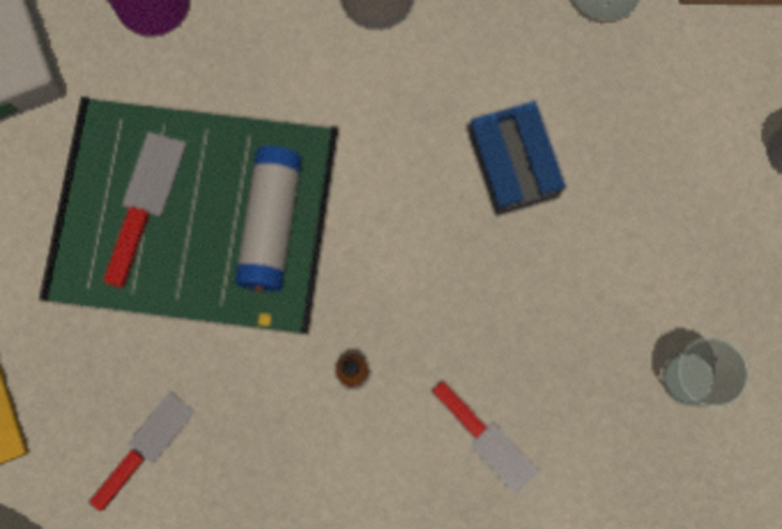

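View pics/s0z.png

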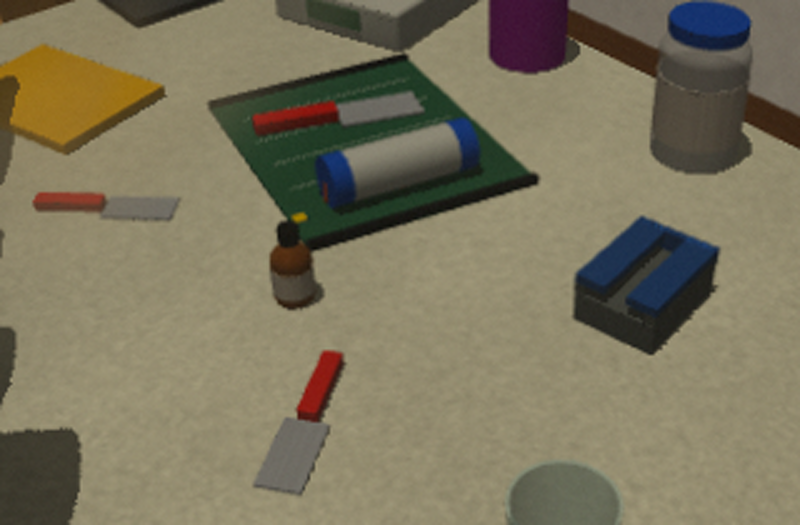

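```bash
cat >> h.py <<'E'
def plane(c,uv,z):
    K=np.array(c['intrinsics']);R=cv2.Rodrigues(np.array(c['rvec'],float))[0];C=-R.T@np.array(c['tvec']).ravel()
    a=(np.asarray(uv,float)-K[[0,1],[2,2]])/[K[0,0],K[1,1]];a0=a
    for _ in range(8): a=a0/(1+c['k1']*(a*a).sum(1,keepdims=True))
    d=np.c_[a,np.ones(len(a))]@R
    return (C+d*((z-C[2])/d[:,2])[:,None])[:,:2]
def rect(p):
    (c,s,a)=cv2.minAreaRect(p.astype(np.float32)*1000)
    if s[0]<s[1]: s=s[::-1];a+=90
    return np.round(c,1),np.round(s,1),round((a+90)%180-90,1)
def pca(p):
    m=p.mean(0);w,v=np.linalg.eigh(np.cov((p-m).T));e=v[:,1]*np.sign(v[0,1])
    return (m*1000).round(1),round(np.degrees(np.arctan2(e[1],e[0])),1)
E
python3 - <<'E'
from h import *
from scipy import ndimage as nd
def big(m,seed):
    l,n=nd.label(m);W=None
    return l
for n in('top','side'):
    c=camera(n);W=cloud(c);hsv=cv2.cvtColor(c['image'],cv2.COLOR_RGB2HSV);h,s,v=[hsv[...,i].astype(int) for i in range(3)]
    red=((h<8)|(h>172))&(s>150)&(v>60); blue=(h>100)&(h<125)&(s>110)&(v>50)
    near=lambda x,y,r:(np.hypot(W[...,0]-x,W[...,1]-y)<r)&(c['range_z']>0)
    def uv(m): q=np.argwhere(m)[:,::-1];return q
    m=red&near(.6,.25,.13);zt=np.median(W[m][:,2]);print(n,'handle z',zt.round(4),m.sum())
    for z in (.020,): p=plane(c,uv(m),z);print(rect(p),pca(p))
    sm=masks_of(c,'scraper')
    sm=[d for d in sm if np.hypot(*(np.median(W[d['mask']],0)[:2]-[.63,.245]))<.05]
    if sm:
        b=sm[0]['mask']&~nd.binary_dilation(red,iterations=1)&(s<90);p=plane(c,uv(b),.007);print('blade',np.median(W[b][:,2]),rect(p),pca(p))
        p2=plane(c,uv(sm[0]['mask']),.01);print('all',rect(p2),pca(p2))
    m=blue&near(.62,-.175,.09)&(W[...,2]>.038);print('holder z',np.median(W[m][:,2]),m.sum())
    p=plane(c,uv(m),.048);print('hold',rect(p),pca(p))
    g=(h>35)&(h<90)&(s>70)&near(.6,.2,.25);p=plane(c,uv(g),.004);print('mat',rect(p))
    m=blue&near(.58,.1,.12)&(W[...,2]>.01);print('tube bands',[pca(W[m][:,:2])])
    t=[d for d in masks_of(c,'tube')][0]['mask'];p=plane(c,uv(t),.029);print('tube',rect(p),pca(p),np.percentile(W[t][:,2],95))
    d=masks_of(c,'dropper')[0]['mask'];print('drop',W[d][W[d][:,2]>.03].mean(0))
E
```

```text
top handle z 0.0201 312
(array([572.2, 264.7]), array([88.2, 23.8]), -20.9) (array([571.6, 265. ]), np.float64(-20.9))
blade 0.007331412074901682 (array([641.8, 238.7]), array([120.8,  46.8]), -20.8) (array([656.2, 233.1]), np.float64(-20.3))
all (array([615. , 247.8]), array([175.6,  46.6]), -20.8) (array([627. , 244.4]), np.float64(-22.5))
holder z 0.0478829876090091 870
hold (array([ 630.9, -171.4]), array([102.4,  74.5]), 11.5) (array([ 631.8, -171. ]), np.float64(10.4))
mat (array([620.8, 248.5]), array([402.3, 235.2]), 77.5)
tube bands [(array([573.6, 104.5]), np.float64(-12.9))]
tube (array([588.6, 102.8]), array([160.4,  53. ]), -12.5) (array([587. , 103.8]), np.float64(-12.2)) 0.05582927011117545
drop [0.41136511 0.02469719 0.0669633 ]
side handle z 0.0178 255
(array([568.7, 253.9]), array([89.6, 39.8]), -20.9) (array([568.2, 253.9]), np.float64(-19.4))
blade 0.007096955169168695 (array([625.7, 244.1]), array([162. ,  48.3]), -23.5) (array([654.6, 229.6]), np.float64(-16.8))
all (array([616.3, 246.3]), array([179.4,  52.1]), -27.3) (array([614.6, 245.7]), np.float64(-26.0))
holder z 0.048789853975128306 832
hold (array([ 632.2, -176.2]), array([104.5,  74.3]), 11.8) (array([ 632. , -177.8]), np.float64(12.2))
mat (array([625.9, 269.7]), array([465. , 240.5]), 77.9)
tube bands [(array([568.2,  94.5]), np.float64(-14.8))]
tube (array([594.4, 105.1]), array([184.8,  94.9]), -13.2) (array([590.6, 103.4]), np.float64(-5.0)) 0.05545209056574285
drop [0.40804573 0.01195751 0.05530066]
```

```bash
cat >> h.py <<'E'
from scipy.spatial.transform import Rotation as Ro
def go(*T):
    """targets: x,y,z mm, yaw deg of tool y in world -> norm shifts/turns"""
    o=get_obs();q=o['eef_rot'];R=Ro.from_quat([*q[1:],q[0]]).as_matrix();p=np.array(o['eef_pos'])
    y0=np.degrees(np.arctan2(R[1,1],R[0,1]))
    print('t',round(o['time_s'],2),'p',(p*1000).round(1),'yaw',y0.round(2),'tilt z',R[:,2].round(4),'open',o['opening'],'F',np.round(o['wrist_force'],1),'gf',o['grasp_force'])
    for x,y,z,a in T:
        print((x,y,z,a),'->',(R.T@(np.array([x,y,z])/1000-p)/.4).round(4),round(-((a-y0+90)%180-90)/180,4))
E
python3 -c "
from h import *
go((586,259.7,110,69.1),(586,259.7,6,69.1))"
```

```text
t 1.1 p [178.  546.8 231.3] yaw 71.97 tilt z [ 0. -0. -1.] open 1.001420949416624 F [-0.4 -0.5 -1. ] gf 0.0
(586, 259.7, 110, 69.1) -> [-1.192  -0.3666  0.3032] 0.0159
(586, 259.7, 6, 69.1) -> [-1.192  -0.3666  0.5632] 0.0159
```

Request:
{"fn": "play_rows", "kwargs": {"plan": [[50, [-0.95, -0.29, 0.24], 0.016], [50, [-0.95, -0.29, 0.24], 0.016], [50, [-0.95, -0.29, 0.24], 0.016], [50, [-0.95, -0.29, 0.24], 0.016], [50, [-0.95, -0.29, 0.24], 0.016], [50, [-0.95, -0.29, 0.24], 0.016], [50, [-0.95, -0.29, 0.24], 0.016], [50, [-0.95, -0.29, 0.24], 0.016], [50, [-0.95, -0.29, 0.24], 0.016], [50, [-0.95, -0.29, 0.24], 0.016]]}}

```text
time_s: 2.1
eef_pos: [0.5043, 0.3174, 0.1345]
eef_rot: [-0.001, 0.183, 0.983, -0.0]
wrist_force: [0.3, 0.6, 0.4]
opening: 0.582
grasp_force: 0.0
```

```bash
python3 -c "
from h import *
go((586,259.7,60,69.1),(586,259.7,6,69.1))"
```

```text
t 2.1 p [504.3 317.4 134.5] yaw 68.9 tilt z [-1.3e-03 -4.0e-04 -1.0e+00] open 0.5817241440911337 F [0.3 0.6 0.4] gf 0.0
(586, 259.7, 60, 69.1) -> [-0.2426 -0.0608  0.1862] -0.0011
(586, 259.7, 6, 69.1) -> [-0.2427 -0.0607  0.3212] -0.0011
```

Request:
{"fn": "play_rows", "kwargs": {"plan": [[50, [-0.24, -0.06, 0.186], 0], [50, [-0.24, -0.06, 0.186], 0], [50, [-0.24, -0.06, 0.186], 0], [50, [-0.24, -0.06, 0.186], 0], [50, [-0.24, -0.06, 0.186], 0], [50, [-0.24, -0.06, 0.186], 0]]}}

```text
time_s: 2.7
eef_pos: [0.5839, 0.2639, 0.0622]
eef_rot: [0.0, 0.181, 0.984, 0.0]
wrist_force: [-0.5, 0.0, -0.4]
opening: 0.585
grasp_force: 0.0
```

```bash
python3 -c "
from h import *
c=camera('top');save(c,'t1');c=camera('side');save(c,'s1')
go((586,259.7,6,69.1))
import cv2
a=cv2.imread('pics/t1.png')[100:250,80:280];b=cv2.imread('pics/s1.png')[80:230,150:350]
cv2.imwrite('pics/v1.png',cv2.resize(cv2.hconcat([a,b]),None,fx=2,fy=2,interpolation=2))"
```

```text
t 2.8 p [584.2 263.7  62.3] yaw 69.19 tilt z [ 1.7e-03  7.0e-04 -1.0e+00] open 0.5855909613218949 F [ 0.3 -0.7  1.4] gf 0.0
(586, 259.7, 6, 69.1) -> [-0.0076 -0.0079  0.1409] 0.0005
```

View pics/v1.png

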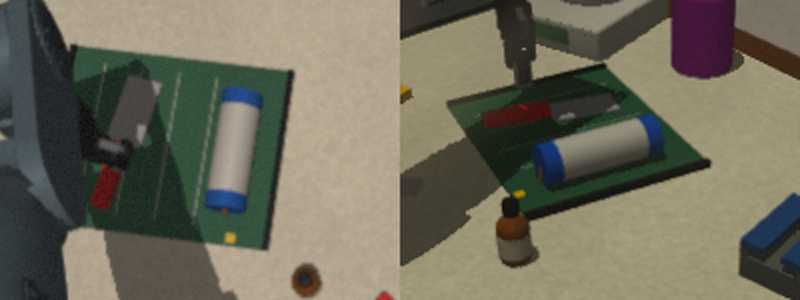

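Top view: the gripper at about (115,150) stands across the red handle just behind the blade; the side view shows it above the handle. I'll descend and close.

Request:
{"fn": "play_rows", "kwargs": {"plan": [[50, [-0.008, -0.008, 0.08], 0], [50, [-0.008, -0.008, 0.12], 0], [50, [-0.008, -0.008, 0.14], 0], [50, [-0.008, -0.008, 0.14], 0], [10, [-0.008, -0.008, 0.14], 0], [10, [-0.008, -0.008, 0.14], 0], [10, [-0.008, -0.008, 0.14], 0], [10, [-0.008, -0.008, 0.14], 0], [10, [-0.008, -0.008, 0.14], 0], [10, [-0.008, -0.008, 0.14], 0]]}}

```text
time_s: 3.8
eef_pos: [0.5874, 0.2584, 0.0063]
eef_rot: [0.001, 0.182, 0.983, 0.001]
wrist_force: [-0.8, -0.5, 5.5]
opening: 0.237
grasp_force: 61.6
```

```bash
python3 -c "
from h import *
go((586,260,90,69.1))"
```

```text
t 3.8 p [587.4 258.4   6.3] yaw 69.08 tilt z [ 2.3e-03  7.0e-04 -1.0e+00] open 0.23653421512274322 F [-0.8 -0.5  5.5] gf 61.611177921295166
(586, 260, 90, 69.1) -> [ 0.0044  0.0029 -0.2092] -0.0001
```

Request:
{"fn": "play_rows", "kwargs": {"plan": [[10, [0, 0, -0.1], 0], [10, [0, 0, -0.2], 0], [10, [0, 0, -0.3], 0], [10, [0, 0, -0.33], 0], [10, [0, 0, -0.33], 0]]}}

```text
time_s: 4.3
eef_pos: [0.5878, 0.2583, 0.1393]
eef_rot: [0.002, 0.182, 0.983, 0.001]
wrist_force: [-0.0, 0.5, -1.4]
opening: 0.236
grasp_force: 60.8
```

```bash
python3 -c "
from h import *
go((435,-213,130,101.5))"
```

```text
t 4.3 p [587.8 258.3 139.3] yaw 69.08 tilt z [ 0.0045  0.0011 -1.    ] open 0.23635903303611094 F [-0.   0.5 -1.4] gf 60.81327438354492
(435, -213, 130, 101.5) -> [-0.0637 -1.2372  0.0202] -0.1801
```

Request:
{"fn": "play_rows", "kwargs": {"plan": [[10, [-0.01, -0.1, 0], -0.02], [10, [-0.02, -0.2, 0], -0.04], [10, [-0.02, -0.3, 0], -0.06], [10, [-0.03, -0.4, 0], -0.08], [10, [-0.03, -0.5, 0], -0.1], [10, [-0.04, -0.6, 0], -0.12], [10, [-0.04, -0.7, 0], -0.14], [10, [-0.05, -0.8, 0], -0.16], [10, [-0.05, -0.9, 0], -0.18], [10, [-0.05, -1, 0], -0.18]]}}

```text
time_s: 5.3
eef_pos: [0.4598, -0.1234, 0.1343]
eef_rot: [-0.002, -0.101, 0.995, 0.001]
wrist_force: [0.3, -1.0, -1.0]
opening: 0.241
grasp_force: 60.7
```

```bash
python3 -c "
from h import *
go((435,-213,80,101.5))"
```

```text
t 5.3 p [ 459.8 -123.4  134.3] yaw 101.58 tilt z [-0.0039  0.0021 -1.    ] open 0.24111529248577307 F [ 0.3 -1.  -1. ] gf 60.747660398483276
(435, -213, 80, 101.5) -> [ 0.1054 -0.2075  0.1355] 0.0005
```

Request:
{"fn": "play_rows", "kwargs": {"plan": [[10, [0.05, -0.1, 0.06], 0], [10, [0.105, -0.2, 0.13], 0], [10, [0.105, -0.207, 0.135], 0], [10, [0.105, -0.207, 0.135], 0], [10, [0.105, -0.207, 0.135], 0], [10, [0.105, -0.207, 0.135], 0]]}}

```text
time_s: 5.9
eef_pos: [0.438, -0.2111, 0.083]
eef_rot: [0.0, -0.101, 0.995, 0.0]
wrist_force: [0.4, -0.6, -1.3]
opening: 0.236
grasp_force: 60.7
```

```bash
python3 - <<'E'
from h import *
go((435,-213,36,101.5))
hd=np.array([.980,.199]);cs={}
for n in('top','side'):
    c=camera(n);save(c,n+'2');W=cloud(c);hsv=cv2.cvtColor(c['image'],cv2.COLOR_RGB2HSV);h,s,v=[hsv[...,i].astype(int) for i in range(3)]
    blue=(h>100)&(h<125)&(s>110)&(v>40)
    near=lambda x,y,r:(np.hypot(W[...,0]-x,W[...,1]-y)<r)&(c['range_z']>0)
    m=blue&near(.62,-.175,.09)&(W[...,2]>.038);p=plane(c,np.argwhere(m)[:,::-1],.048);print(n,'hold',rect(p),pca(p),W[m][:,2].mean())
    r=W-np.array([.435,-.213,0]);a=r[...,0]*hd[0]+r[...,1]*hd[1];b=-r[...,0]*hd[1]+r[...,1]*hd[0]
    k=(a>.035)&(a<.13)&(abs(b)<.04)&(W[...,2]>.06)&(W[...,2]<.1)&(s<90);q=W[k]
    print('blade',k.sum(),rect(q[:,:2]),pca(q[:,:2]), 'z',q[:,2].mean(),'slope',np.polyfit(a[k],q[:,2],1),'tip',a[k].max(),'b',b[k].min(),b[k].max(),b[k].mean())
a=cv2.imread('pics/top2.png')[110:290,250:400];b=cv2.imread('pics/side2.png')[110:290,230:430]
cv2.imwrite('pics/v2.png',cv2.resize(cv2.hconcat([a,b]),None,fx=2.2,fy=2.2,interpolation=2))
E
```

```text
t 5.9 p [ 438.  -211.1   83. ] yaw 101.58 tilt z [ 1.e-04  2.e-04 -1.e+00] open 0.23633459945134233 F [ 0.4 -0.6 -1.3] gf 60.715649127960205
(435, -213, 36, 101.5) -> [ 0.0084 -0.0032  0.1175] 0.0004
top hold (array([ 630.6, -171.5]), array([102.3,  74.6]), 11.6) (array([ 631.7, -171. ]), np.float64(11.6)) 0.04771820415555109
blade 385 (array([ 521. , -191.6]), array([70. , 44.9]), 12.8) (array([ 527.7, -186.2]), np.float64(-11.0)) z 0.08339807491822523 slope [-0.00829626  0.08419617] tip 0.12385571305597584 b -0.01836875437819555 0.026961596411371528 0.007820066410351616
side hold (array([ 629.2, -177.6]), array([111. ,  76.2]), 13.2) (array([ 635.7, -180.1]), np.float64(33.9)) 0.048330029988710714
blade 306 (array([ 512.8, -195.8]), array([89.5, 47.2]), 11.8) (array([ 516.9, -207.1]), np.float64(12.9)) z 0.08422339051521349 slope [-0.0024753   0.08442495] tip 0.12457469561505546 b -0.022307225492385813 0.025064315719095686 -0.010522074959588745
```

View pics/v2.png

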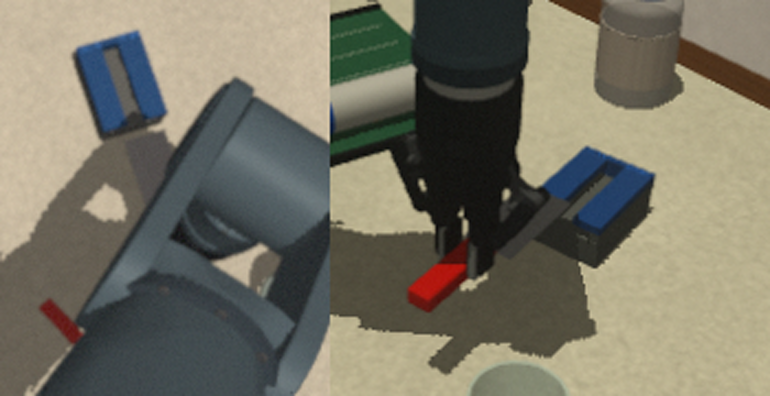

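Side view: blade level and in line, tip just before the holder's mouth (540,225); the holder's slot opens towards the gripper. Lower, then insert.

```bash
python3 -c "
from h import *
go((435,-215.5,36,101.7),(552.6,-191.2,36,101.7))"
```

```text
t 6.0 p [ 438.3 -211.3   83.4] yaw 101.6 tilt z [ 8.e-04 -5.e-04 -1.e+00] open 0.23763288722504067 F [-0.3 -0.  -1.1] gf 60.71552753448486
(435, -215.5, 36, 101.7) -> [ 0.0103 -0.0085  0.1185] -0.0006
(552.6, -191.2, 36, 101.7) -> [-0.2899 -0.0082  0.1187] -0.0006
```

Request:
{"fn": "play_rows", "kwargs": {"plan": [[10, [0.01, -0.0085, 0.06], 0], [10, [0.01, -0.0085, 0.11], 0], [10, [0.01, -0.0085, 0.1185], 0], [10, [0.01, -0.0085, 0.1185], 0], [10, [0.01, -0.0085, 0.1185], 0], [10, [0.01, -0.0085, 0.1185], 0]]}}

```text
time_s: 6.6
eef_pos: [0.4353, -0.2169, 0.0367]
eef_rot: [0.001, -0.1, 0.995, -0.001]
wrist_force: [0.3, 0.5, -0.5]
opening: 0.243
grasp_force: 60.7
```

```bash
python3 - <<'E'
from h import *
go((465,-209.4,36,101.7),(494,-203.4,36,101.7),(552.6,-191.2,36,101.7))
hd=np.array([.979,.203]);O=np.array([.629,-.1754])
c=camera('side');W=cloud(c);hsv=cv2.cvtColor(c['image'],cv2.COLOR_RGB2HSV);h,s,v=[hsv[...,i].astype(int) for i in range(3)]
r=W[...,:2]-O;a=r@hd;b=r@[-hd[1],hd[0]];z=W[...,2]
k=(a>-.16)&(a<-.06)&(abs(b)<.04)&(z>.025)&(z<.06)&(s<90)
print('blade',k.sum(),np.polyfit(a[k],z[k],1),z[k].mean(),a[k].max(),rect(W[k][:,:2]))
k=(a>-.06)&(a<.06)&(abs(b)<.05)&(z>.044)&(z<.053);print('top',a[k].min(),a[k].max(),b[k].min(),b[k].max(),z[k].mean())
E
```

```text
t 6.6 p [ 435.3 -216.9   36.7] yaw 101.51 tilt z [ 0.0017 -0.0014 -1.    ] open 0.24267027809076047 F [ 0.3  0.5 -0.5] gf 60.69371938705444
(465, -209.4, 36, 101.7) -> [-0.0766  0.0035  0.0018] -0.001
(494, -203.4, 36, 101.7) -> [-0.1506  0.0037  0.0019] -0.001
(552.6, -191.2, 36, 101.7) -> [-0.3002  0.0043  0.0021] -0.001
blade 284 [-0.00246454  0.03719729] 0.037469955222633855 -0.07517385775181035 (array([ 514.1, -200.5]), array([84.8, 48.3]), 12.0)
top -0.04976315896497883 0.05839721562002214 -0.040125635327928 0.03793161289575201 0.04850742482345232
```

Request:
{"fn": "play_rows", "kwargs": {"plan": [[10, [-0.03, 0.001, 0.003], 0], [10, [-0.06, 0.002, 0.003], 0], [10, [-0.09, 0.002, 0.003], 0], [10, [-0.12, 0.002, 0.003], 0], [10, [-0.15, 0.002, 0.003], 0], [10, [-0.15, 0.002, 0.003], 0]]}}

```text
time_s: 7.25
eef_pos: [0.4948, -0.2035, 0.0344]
eef_rot: [0.001, -0.101, 0.995, -0.0]
wrist_force: [0.3, -0.7, -1.4]
opening: 0.236
grasp_force: 60.7
```

```bash
python3 - <<'E'
from h import *
go((552.6,-191.2,36,101.7))
E
```

```text
t 7.25 p [ 494.8 -203.5   34.4] yaw 101.56 tilt z [ 1.1e-03 -6.0e-04 -1.0e+00] open 0.23587384689666152 F [ 0.3 -0.7 -1.4] gf 60.71307063102722
(552.6, -191.2, 36, 101.7) -> [-0.1477  0.0012 -0.0038] -0.0008
```

No contact force; the blade is 35 mm in. Continue home.

Request:
{"fn": "play_rows", "kwargs": {"plan": [[10, [-0.03, 0, -0.002], 0], [10, [-0.06, 0, -0.002], 0], [10, [-0.09, 0.001, -0.002], 0], [10, [-0.115, 0.001, -0.002], 0], [10, [-0.13, 0.001, -0.002], 0], [10, [-0.14, 0.001, -0.002], 0], [10, [-0.145, 0.001, -0.002], 0], [10, [-0.145, 0.001, -0.002], 0]]}}

```text
time_s: 8.05
eef_pos: [0.5497, -0.1917, 0.035]
eef_rot: [-0.0, -0.1, 0.995, 0.0]
wrist_force: [-0.8, 0.4, -1.2]
opening: 0.236
grasp_force: 60.7
```

```bash
python3 - <<'E'
from h import *
go((552.6,-191.2,36,101.7))
hd=np.array([.979,.203]);O=np.array([.629,-.1754])
c=camera('side');save(c,'s3');W=cloud(c);hsv=cv2.cvtColor(c['image'],cv2.COLOR_RGB2HSV);h,s,v=[hsv[...,i].astype(int) for i in range(3)]
r=W[...,:2]-O;a=r@hd;b=r@[-hd[1],hd[0]];z=W[...,2]
k=((h<8)|(h>172))&(s>130)&(abs(b)<.03)&(a>-.2)&(a<0)&(z>.02);print('handle a',a[k].min(),a[k].max(),'b',b[k].min(),b[k].max(),'z',np.percentile(z[k],90))
cv2.imwrite('pics/v3.png',cv2.resize(cv2.imread('pics/s3.png')[130:280,250:450],None,fx=3,fy=3,interpolation=2))
E
```

```text
t 8.05 p [ 549.7 -191.7   35. ] yaw 101.49 tilt z [-3.e-04  1.e-04 -1.e+00] open 0.23643739769276023 F [-0.8  0.4 -1.2] gf 60.722200870513916
(552.6, -191.2, 36, 101.7) -> [-0.0073 -0.0003 -0.0026] -0.0012
handle a -0.14125706755123826 -0.058691197005402575 b -0.011342295581634068 0.010283941381706319 z 0.05052351047484975
```

View pics/v3.png

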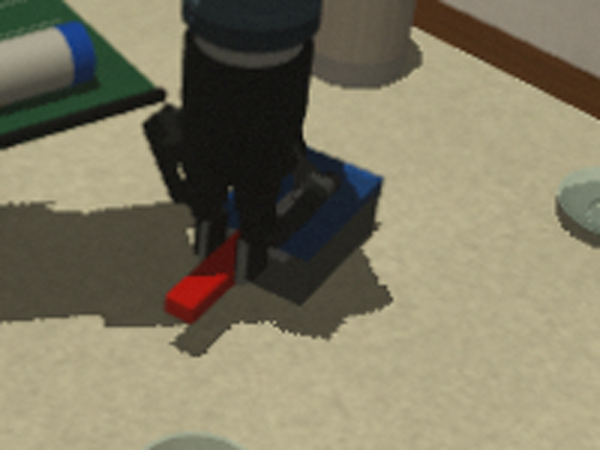

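Handle rear is within about 1 mm of where it should be at home. Nudge a little, lower onto the slot floor, release, retreat up.

Request:
{"fn": "play_rows", "kwargs": {"plan": [[10, [-0.005, 0, 0], 0], [10, [-0.008, 0, 0.003], 0], [10, [-0.008, 0, 0.006], 0], [10, [-0.008, 0, 0.006], 0], [30, [-0.007, 0, 0.006], 0], [40, [-0.007, 0, 0.006], 0], [40, [-0.007, 0, 0.006], 0], [40, [-0.007, 0, 0.006], 0]]}}

```text
time_s: 8.9
eef_pos: [0.5528, -0.1913, 0.0329]
eef_rot: [0.0, -0.1, 0.995, -0.0]
wrist_force: [0.3, 0.0, -0.4]
opening: 0.469
grasp_force: 0.0
```

```bash
python3 - <<'E'
from h import *
go((545,-192,150,101.5))
E
```

```text
t 8.9 p [ 552.8 -191.3   32.9] yaw 101.48 tilt z [ 7.e-04 -3.e-04 -1.e+00] open 0.4691091827108548 F [ 0.3  0.  -0.4] gf 0.0
(545, -192, 150, 101.5) -> [ 0.0194  0.0021 -0.2927] -0.0001
```

Request:
{"fn": "play_rows", "kwargs": {"plan": [[40, [0.0, 0, -0.1], 0], [40, [0, 0, -0.2], 0], [60, [0, 0, -0.3], 0], [85, [0.02, 0.1, -0.3], -0.02], [85, [0.05, 0.2, -0.3], -0.04], [85, [0.05, 0.3, -0.3], 0.02], [85, [0.05, 0.35, -0.3], 0.06], [85, [0.05, 0.35, -0.3], 0.1], [85, [0.05, 0.35, -0.3], 0.13], [85, [0.05, 0.35, -0.3], 0.13]]}}

```text
time_s: 9.9
eef_pos: [0.5052, -0.0577, 0.1529]
eef_rot: [0.0, 0.104, 0.995, -0.0]
wrist_force: [0.4, -0.1, -0.4]
opening: 0.993
grasp_force: 0.0
```

```bash
python3 - <<'E'
from h import *
go((588,101,100,77.5))
hd=np.array([.979,.203]);O=np.array([.629,-.1754])
for n in('side','top'):
    c=camera(n);save(c,n+'4');W=cloud(c);hsv=cv2.cvtColor(c['image'],cv2.COLOR_RGB2HSV);h,s,v=[hsv[...,i].astype(int) for i in range(3)]
    r=W[...,:2]-O;a=r@hd;b=r@[-hd[1],hd[0]];z=W[...,2]
    k=((h<8)|(h>172))&(s>130)&(abs(b)<.03)&(a>-.2)&(a<0)&(z>.02);print(n,'handle',k.sum(),a[k].min(),a[k].max(),'b',b[k].min(),b[k].max(),'z',np.percentile(z[k],[10,90])) if k.sum() else 0
    bl=(h>100)&(h<125)&(s>110)&(v>40)&(abs(W[...,0]-.588)<.1)&(abs(W[...,1]-.1)<.06)&(z>.012)
    for d in masks_of(c,'tube')[:1]:
        p=plane(c,np.argwhere(d['mask'])[:,::-1],.045);print('tube',d['conf'],rect(p),pca(p))
a=cv2.imread('pics/top4.png')[100:250,100:350];b=cv2.imread('pics/side4.png')[110:260,190:400]
cv2.imwrite('pics/v4.png',cv2.resize(cv2.hconcat([a,b]),None,fx=1.7,fy=1.7,interpolation=2))
E
```

```text
t 9.9 p [505.2 -57.7 152.9] yaw 78.08 tilt z [ 6.e-04 -2.e-04 -1.e+00] open 0.9934793294593492 F [ 0.4 -0.1 -0.4] gf 0.0
(588, 101, 100, 77.5) -> [-0.1206  0.4309  0.1324] 0.0032
side handle 475 -0.13917290965720777 -0.04782970850409027 b -0.01182764496855007 0.01114778373724079 z [0.03700716 0.04765713]
tube 0.66 (array([567.4,  86.3]), array([151.9,  90. ]), -12.2) (array([564.,  86.]), np.float64(-6.2))
top handle 252 -0.1368346554035565 -0.04678769463220081 b -0.010776231919221358 0.013576274106731363 z [0.04118914 0.04794394]
tube 0.8 (array([584.9, 101.9]), array([158.2,  51.9]), -13.4) (array([587.3, 102.9]), np.float64(-15.8))
```

View pics/v4.png

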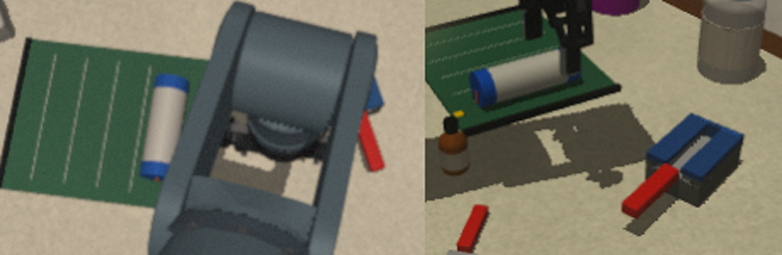

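Side view shows the scraper home in the holder, shoulder at the mouth, about (675,170). Now to the tube, fingers to straddle it.

Request:
{"fn": "play_rows", "kwargs": {"plan": [[85, [-0.03, 0.12, 0.03], 0.003], [85, [-0.06, 0.24, 0.06], 0.003], [85, [-0.1, 0.36, 0.08], 0.003], [85, [-0.12, 0.43, 0.1], 0.003], [85, [-0.12, 0.43, 0.13], 0.003], [85, [-0.12, 0.43, 0.13], 0.003], [85, [-0.12, 0.43, 0.13], 0.003]]}}

```text
time_s: 10.8
eef_pos: [0.5867, 0.0994, 0.1001]
eef_rot: [-0.001, 0.109, 0.994, -0.0]
wrist_force: [-0.3, 0.2, 0.1]
opening: 0.996
grasp_force: 0.0
```

```bash
python3 - <<'E'
from h import *
go((587.5,101,10,77.5))
for n in('side','top'):
    c=camera(n);save(c,n+'5');W=cloud(c);K=c['range_z']>0
    r=W[...,:2]-[.5875,.101];e=np.array([.216,.976]);a=r@e;b=r@[.976,-.216];z=W[...,2]
    k=K&(z>.012)&(z<.058)&(abs(b)<.085)&(abs(a)<.05)
    q=np.c_[a[k],z[k]]; A=np.c_[2*q,np.ones(len(q))];s=np.linalg.lstsq(A,(q**2).sum(1),rcond=None)[0]
    print(n,k.sum(),'a,z centre',s[:2],'R',np.sqrt(s[2]+s[0]**2+s[1]**2),'b',np.percentile(b[k],[1,99]),'a',np.percentile(a[k],[1,99]))
E
```

```text
t 10.8 p [586.7  99.4 100.1] yaw 77.53 tilt z [-1.8e-03 -3.0e-04 -1.0e+00] open 0.996088273742179 F [-0.3  0.2  0.1] gf 0.0
(587.5, 101, 10, 77.5) -> [-0.0015  0.0044  0.2254] 0.0002
side 1338 a,z centre [-0.00214928  0.03266822] R 0.021423608544995882 b [-0.0754858   0.07432656] a [-0.02633736  0.01689612]
top 72 a,z centre [-0.04835357  0.04730598] R 0.030992180831433312 b [-0.057552    0.07266027] a [-0.04908988 -0.01198242]
```

Request:
{"fn": "play_rows", "kwargs": {"plan": [[85, [0, 0.002, 0.08], 0], [85, [0, 0.002, 0.16], 0], [85, [0, 0.002, 0.21], 0], [85, [0, 0.002, 0.228], 0], [75, [0, 0.002, 0.228], 0], [68, [0, 0.002, 0.228], 0], [65, [0, 0.002, 0.228], 0], [65, [0, 0.002, 0.228], 0]]}}

```text
time_s: 11.7
eef_pos: [0.5887, 0.1011, 0.0109]
eef_rot: [0.001, 0.108, 0.994, 0.0]
wrist_force: [-0.3, 0.2, 0.4]
opening: 0.765
grasp_force: 0.0
```

```bash
python3 - <<'E'
from h import *
go((587.5,101,10,77.5))
c=camera('side');save(c,'side6')
cv2.imwrite('pics/v6.png',cv2.resize(c['image'][100:200,190:320,::-1],None,fx=5,fy=5,interpolation=2))
E
```

```text
t 11.7 p [588.7 101.1  10.9] yaw 77.54 tilt z [ 2.4e-03 -1.0e-04 -1.0e+00] open 0.7645311797403997 F [-0.3  0.2  0.4] gf 0.0
(587.5, 101, 10, 77.5) -> [ 0.0029 -0.001   0.0022] 0.0002
```

View pics/v6.png

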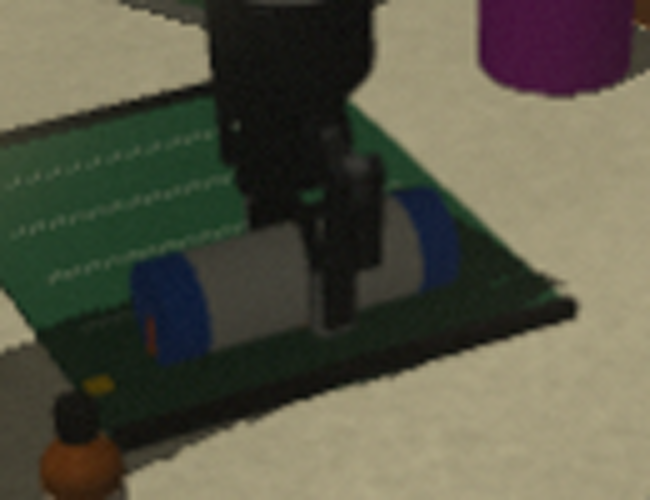

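The fingers straddle the tube mid-length; the orange bar on the near end face (150,335) points downward. Roll ~65 mm first.

Request:
{"fn": "play_rows", "kwargs": {"plan": [[65, [0, 0.01, 0], 0], [65, [0, 0.03, 0], 0], [65, [0, 0.05, 0], 0], [65, [0, 0.07, 0], 0], [65, [0, 0.09, 0], 0], [65, [0, 0.11, 0], 0], [65, [0, 0.13, 0], 0], [65, [0, 0.15, 0], 0], [65, [0, 0.165, 0], 0], [65, [0, 0.165, 0], 0]]}}

```text
time_s: 12.75
eef_pos: [0.602, 0.1665, 0.0095]
eef_rot: [0.0, 0.108, 0.994, 0.0]
wrist_force: [0.1, -0.7, -0.2]
opening: 0.764
grasp_force: 0.0
```

```bash
cat > t.py <<'E'
from h import *
import sys
o=get_obs();print('t',o['time_s'],'tcp',np.round(o['eef_pos'],4),'F',np.round(o['wrist_force'],1))
e=np.array([.216,.976]);f=np.array([.976,-.216]);O=np.array([.5875,.101])
for n in('side','top'):
    c=camera(n);save(c,n+sys.argv[1]);W=cloud(c);K=c['range_z']>0
    hsv=cv2.cvtColor(c['image'],cv2.COLOR_RGB2HSV);h,s,v=[hsv[...,i].astype(int) for i in range(3)]
    a=(W[...,:2]-O)@e;b=(W[...,:2]-O)@f;z=W[...,2]
    bl=K&(h>100)&(h<125)&(s>110)&(v>30)&(abs(b)<.085)&(abs(a-.06)<.12)&(z>.012)
    q=np.c_[a[bl],z[bl]]
    if len(q)>40:
        # circle of radius 25 at z 29: solve for centre a
        from scipy.optimize import least_squares
        r=least_squares(lambda x:np.hypot(q[:,0]-x[0],q[:,1]-.029)-.025,[np.median(q[:,0])],loss='soft_l1',f_scale=.002).x[0]
        m=np.median(q[:,0]);r2=[np.median(a[bl&(b>.055)]) if (bl&(b>.055)).any() else None, np.median(a[bl&(b<-.055)]) if (bl&(b<-.055)).any() else None]
        print(n,'tube a',round(r,4),'ends',r2,len(q))
        orr=K&(h>4)&(h<22)&(s>130)&(v>50)&(abs(b)<.07)&(abs(a-r)<.03)&(z>.012)
        if orr.sum():
            w=np.c_[a[orr]-r,z[orr]-.029];print('  orange',orr.sum(),'mean off',w.mean(0).round(4),'ang from up to +y deg',np.degrees(np.arctan2(*w.mean(0))).round(1),'b',b[orr].min(),b[orr].max())
E
python3 t.py 7
```

```text
t 12.75 tcp [0.602  0.1665 0.0095] F [ 0.1 -0.7 -0.2]
side tube a 0.0668 ends [np.float64(0.04699736137847623), np.float64(0.05020609667005685)] 329
  orange 61 mean off [-0.0152  0.0208] ang from up to +y deg -36.0 b -0.05231497978866276 0.05061658682581383
top tube a 0.0326 ends [np.float64(0.0520219783058739), None] 55
```

Request:
{"fn": "play_rows", "kwargs": {"plan": [[65, [0, 0.01, 0], 0], [65, [0, 0.018, 0], 0], [65, [0, 0.024, 0], 0], [65, [0, 0.03, 0], 0], [65, [0, 0.036, 0], 0], [65, [0, 0.041, 0], 0], [65, [0, 0.046, 0], 0], [65, [0, 0.046, 0], 0], [65, [0, 0.046, 0], 0]]}}

```text
time_s: 13.75
eef_pos: [0.6059, 0.1836, 0.0095]
eef_rot: [-0.0, 0.108, 0.994, -0.0]
wrist_force: [0.3, -1.1, 0.2]
opening: 0.76
grasp_force: 0.0
```

```bash
python3 t.py 8
```

```text
t 13.75 tcp [0.6059 0.1836 0.0095] F [ 0.3 -1.1  0.2]
side tube a 0.0808 ends [np.float64(0.06072681283450422), np.float64(0.06324371914824771)] 323
  orange 35 mean off [-0.0005  0.0247] ang from up to +y deg -1.2 b -0.0494641114674213 0.05343039332111417
top tube a 0.0822 ends [np.float64(0.06844363383549), np.float64(0.059272184482403636)] 107
```

Request:
{"fn": "play_rows", "kwargs": {"plan": [[75, [0, -0.004, 0], 0], [85, [0, -0.008, 0], 0], [85, [0, -0.008, -0.01], 0], [85, [0, -0.008, -0.05], 0], [85, [0, -0.008, -0.12], 0], [85, [0, -0.008, -0.22], 0], [85, [0, -0.008, -0.3], 0], [85, [0.2, -0.3, -0.4], 0], [85, [0.3, -0.5, -0.5], 0], [85, [0.3, -0.6, -0.5], 0]]}}

```text
time_s: 14.85
eef_pos: [0.5087, 0.0741, 0.1763]
eef_rot: [0.001, 0.108, 0.994, 0.0]
wrist_force: [-0.5, -1.3, 0.2]
opening: 1.0
grasp_force: 0.0
```

Request:
{"fn": "play_rows", "kwargs": {"plan": [[85, [0.02, -0.1, 0], 0], [85, [0.05, -0.2, 0], 0], [85, [0.05, -0.3, 0], 0], [85, [0.05, -0.4, 0], 0], [85, [0.05, -0.4, 0], 0], [85, [0.05, -0.4, 0], 0]]}}

```text
time_s: 15.45
eef_pos: [0.4558, -0.0782, 0.1752]
eef_rot: [0.001, 0.11, 0.994, -0.0]
wrist_force: [-0.6, 1.0, 0.6]
opening: 0.995
grasp_force: 0.0
```

```bash
python3 t.py 9; python3 - <<'E'
import cv2
a=cv2.imread('pics/top9.png')[110:240,90:340];b=cv2.imread('pics/side9.png')[100:230,190:390]
cv2.imwrite('pics/v9.png',cv2.resize(cv2.hconcat([a,b]),None,fx=1.75,fy=1.75,interpolation=2))
E
```

```text
t 15.45 tcp [ 0.4558 -0.0782  0.1752] F [-0.6  1.   0.6]
side tube a 0.0812 ends [np.float64(0.07111763891884347), np.float64(0.06417208593508417)] 201
  orange 29 mean off [0.0002 0.0246] ang from up to +y deg 0.5 b -0.05174751241552187 0.03615671183546574
top tube a 0.0822 ends [np.float64(0.0769672648398664), np.float64(0.0771529659837881)] 307
  orange 101 mean off [-0.0006  0.0261] ang from up to +y deg -1.3 b -0.053794809949411215 0.049477225480388035
```

View pics/v9.png

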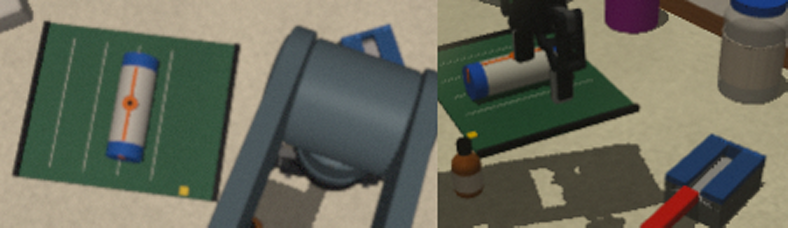

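The top view shows the port disc on the tube's upper middle (130,103), measured 1° from straight up in both views. The scraper is home, and the tube is at rest.

```bash
python3 -c "
from bench import *
print(hand_in())"
```

```text
the job is handed in; nothing more can be done
None
```

I handed the job in, but no verdict came back. In the last pictures the scraper's blade was home in the holder's slot and the tube lay on the mat, its orange port within about 2° of straight up. The arm was nowhere near the beaker or the dropper bottle.

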